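# Wedge the rocking tube mixer

### The arm

A 6-joint arm with a two-finger parallel gripper is mounted at the origin on a cart in front of the work surface, level with it; the furniture and walls round the work are solid. World frame = base frame: x ahead of the robot, y to its left, z up, the work surface at z = 0. Lengths are in mm, angles in rad, forces in N, time in s.
With the tool pointing down it reaches from about 275 to 1000 mm from the base axis. Payload 8.4 kg.
Tool frame: the origin (TCP) lies at the very end of the fingers, on their centre line; the grasp point (between the pads) lies 19 mm behind it; z points along the fingers, y is the direction in which the jaws open and shut (so a half turn about z gives the same grasp; the last joint's range is limited). The gripper opens to 85 mm and grips with 20 to 120 N. Pads are 22 mm wide; open, the fingers measure 114 mm over their backs; the gripper's body (76 mm by 85 mm) begins 54 mm behind the grasp point. The pads swing forward as they close: fully open they stand 13 mm farther back than shut.
Start: joints at [1.294, 0.353, 1.633, -0, 1.155, -0.002], TCP at [169.595, 601.553, 231.281] pointing down, gripper open.
Joint ranges: [-2.63, 2.63], [-0.92, 2.1], [0.06, 2.66], [-1.3, 4.44], [0, 2.69], [-3.02, 3.02]. Speed limits (rad/s): [2.22, 2.22, 2.79, 3.14, 3.14, 3.14].

### API

Orientations are given as [roll, pitch, yaw] about the fixed x, y, z axes, in that order (R = Rz(yaw) Ry(pitch) Rx(roll)).
In Python, from rig import r gives the robot as it stands.
- The arm moves only by the tool jog_arm, never from a script. Its argument "increments" is text: rows parted by semicolons, each of 7 numbers parted by spaces: the shift along the tool's x, y, z in cm, then the turn, a rotation vector about the tool's x, y, z in rad, then the opening, from -1 (shut) to 1 (fully open). A call has exactly 8 rows; each row shifts and turns the commanded pose from where the row before left it, along the tool's axes as they then stand; what a row does not reach is not made up. A row lasts 1/10 s, in which the tool goes at most 50 mm and 8.59 degrees, less where a joint would pass 70% of its speed; a pose out of reach is approached as far as the arm can. A call with a gripper value outside its range is refused whole. The fingers move at their own pace and stop on an object; "squeeze" is the grip in N (left out, the last holds). Time passes only in rows, so rows that do not move let the fingers close, or fill a call up. It gives the time, the measured TCP pose, the force and the opening at its end, in the units of the state.
- r.sense(): the state, without advancing time (a new reading comes with each control period).
- r.grab_frame(name): name is "side" or "top"; returns the picture (400x640x3 uint8, red, green, blue); there is no depth.
- r.camera_info(name): a dict with "K" (3x3 intrinsics, pixels), "dist_coeffs" ([k1, k2, p1, p2, k3] as OpenCV has them; the pictures are not rectified), "rvec" (rotation vector, rad) and "tvec" (3), from world to camera coordinates, as OpenCV has them. Camera axes: x right, y down, z forward; pixel columns grow to the right and rows downward; lengths in mm; the calibration is good to about 2 mm. A picture is of the moment at which its call begins. camera_info takes no time and is no camera call.
- r.sign_off(): hands the job in, once; it reports no verdict.
The state is a dict: "clock": time; "qpos": joint angles; "qvel": joint speeds; "joint_efforts": joint torques, N m; "eef_pos": TCP position; "tcp_rot": TCP orientation; "contact_force": force on the tool from outside, world axes, zero at the start; "wrist_torque": the same for the moment, N m; "opening": opening from 0.0 (shut) to 1.0 (fully open).
Only numpy, scipy, OpenCV 4.12 (cv2) and the standard library are available. Lean on these libraries where they do the work, as an engineer would, in place of code of your own. Each camera call takes 0.05 s, during which the arm holds its last target.

### The job

The tube roller mixer rocks because its front right foot is worn short. Slide the wedge along the bench, thin end first, under that foot until the mixer stands firm and level on it, then press down firmly on the front right corner of the mixer to check that it no longer rocks, and let go. Do not pick up the wedge or the mixer, keep the mixer where it stands, and leave the other things alone.

Things in the scene. Friction and masses are not known exactly. Their poses are not given: they have to be found in the camera images.
- mixer: white blood tube roller mixer, 160 deep x 240 wide x 70 mm, 2 to 3 kg, loose on four dark domed feet. Origin at bench level under its centre; x to its back, y to its left, z up. Underside 16 mm up; flat front strip (45 mm deep) 46; cheeks 63, rollers 68, tubes on them 80. Feet at x +-60, y +-100. Front right foot (x -60, y -100) is worn short, so it rests level on the other three and rocks
- short_foot (a point): on the mixer: point at bench level straight below the centre of the short foot (22 mm across), 20 mm inside the right and front faces. The foot hangs 3 to 7 mm above the bench, unknown and different each time. About 3 N down on that corner tips the mixer over its front left to back right diagonal until the foot meets the bench; released, it tips back level. Axes as the mixer
- test_corner (a point): on the mixer: point on the flat front strip straight above the short foot, 46 mm above the bench, where the corner is pressed for the test; flat and clear for 20 mm round it, open above. A firm press is more than 5 N for half a second, fingers upright or nearly, within 20 mm of this point. Axes as the mixer
- wedge: ribbed grey plastic levelling wedge, 110 x 44 mm, 60 g, loose and flat at the mixer's right, thin end towards the short foot. Origin in the middle of its underside; x points to the thin end (toe, x = 55 mm), 2 mm thick; the top rises evenly to 15 mm at the heel (x = -55). Slides at under 1 N; snug under the foot, pushing takes 4 N or more, and friction keeps it there
- wedge_heel (a point): middle of the wedge's heel, a flat upright face 44 wide x 15 mm high, square to the wedge's x, to push on; this point is 7.5 mm above the bench. Axes as the wedge
- control_vial: bystander: small vial with a red cap, 24 mm across, 45 high; origin at the centre of its underside
- sample_pot: bystander: white lidded pot, 45 mm across, 48 high; origin at the centre of its underside
- timer: bystander: flat white bench timer 58 x 62 x 18 mm; origin at the centre of its underside

How it is judged (in metres and radians):
On the way, in this order (a step that is already met when the one before it is completed fails the run):
1. the wedge is slid under the short foot until the foot bears on it (contact force between wedge and mixer above 0.3 N and y of short_foot in the frame of wedge between -0.018 and 0.018 m and x of short_foot in the frame of wedge between -0.02 and 0.055 m), for 0.2 s.
2. the front right corner is pressed with at least 5 N and the mixer does not rock (stays within 0.009 rad of level) (contact force between the fingers and mixer above 5 N and horizontal distance between the grasp point and test_corner below 0.05 m and angle between mixer's own z axis and vertical below 0.009 rad), for 0.3 s.
At the end, for the whole second after the job is handed in: the short foot bears on the wedge (more than 0.3 N), within 18 mm of the wedge's centre line and between its toe and 20 mm behind its middle; the mixer stands within 0.009 rad of level; wedge flat on the bench; both at rest (all of step 1 and angle between mixer's own z axis and vertical below 0.009 rad and height (world z) of wedge below 0.003 m and linear speed of each of mixer, wedge below 0.01 m/s); the robot touches nothing.
It fails at once if the wedge is lifted off the bench (more than 10 mm) (height (world z) of wedge above 0.01 m).
It fails at once if the mixer is lifted or tipped up (more than 10 mm or 0.1 rad) (height (world z) of mixer above 0.01 m or angle between mixer's own z axis and vertical above 0.1 rad).
It fails at once if the mixer is shoved more than 15 mm from its place (distance of mixer from where it was at the start of the episode above 0.015 m).
It fails at once if a bystander is moved more than 20 mm (distance of any of control_vial, sample_pot, timer from where it was at the start of the episode above 0.02 m).
It also fails if it takes over 58 s, if anything falls off the work surface, if the arm or the gripper's body presses on something with over 40 N, if the wrist force passes 120 N, or if a joint passes its speed limit or range.

## Working session

There is one attempt and no reset: what is moved stays moved. The work goes in short steps, Python scripts to look and compute and a tool call to move; the robot and the scene stay as the last step left them, time stands still between calls to the robot, and variables do not carry over. Pictures are saved under pics/ and viewed, and the job is handed in when it is done.

Besides the shell and the picture viewer there is one more tool, called as name(argument=value, ...) on one line, values as JSON. jog_arm: Moves the arm, as the interface text tells. Its arguments: {"type":"object","properties":{"increments":{"type":"string"},"squeeze":{"type":"number"}},"required":["increments"]}

```bash
mkdir -p pics; ls; python3 - <<'E'
from rig import r
import cv2
for n in("side","top"):
    f=r.grab_frame(n); cv2.imwrite(f"pics/{n}0.png",f[:,:,::-1])
    c=r.camera_info(n); print(n,c)
print(r.sense())
E
```

```text
pics
side {'K': array([[415.27171578,   0.        , 322.18143478],
       [  0.        , 415.27171578, 200.66648338],
       [  0.        ,   0.        ,   1.        ]]), 'dist_coeffs': array([0.02111627, 0.        , 0.        , 0.        , 0.        ]), 'rvec': array([ 2.19011447, -0.233335  ,  0.14441347]), 'tvec': array([-567.26966293,   24.08787476,  931.61514674])}
top {'K': array([[482.59814017,   0.        , 323.42767663],
       [  0.        , 482.59814017, 199.74250485],
       [  0.        ,   0.        ,   1.        ]]), 'dist_coeffs': array([-0.10136125,  0.        ,  0.        ,  0.        ,  0.        ]), 'rvec': array([ 2.14442414, -2.10696557,  0.18103444]), 'tvec': array([-199.54087687,  543.14735314, 1000.93648729])}
{'clock': 0.1, 'qpos': array([ 1.29357250e+00,  3.53590861e-01,  1.63405946e+00, -1.36321735e-05,
        1.15521231e+00, -2.37936370e-03]), 'qvel': array([-2.52018846e-04, -6.82014528e-04, -1.37786484e-03, -3.54905914e-05,
        7.60251499e-04, -1.46892057e-03]), 'joint_efforts': array([-4.26272218e-04, -6.06360841e+01, -3.42820430e+01,  7.58180386e-05,
        3.87504944e-03,  4.04617353e-06]), 'eef_pos': array([169.49666887, 601.12872674, 230.62941123]), 'tcp_rot': array([-3.14032264e+00,  9.44302823e-06,  2.86675371e+00]), 'contact_force': array([ 0.09868505, -0.01935416, -0.05761325]), 'wrist_torque': array([-0.01178731, -0.01989036,  0.01348643]), 'opening': 1.0026486316257832}
```

View pics/side0.png

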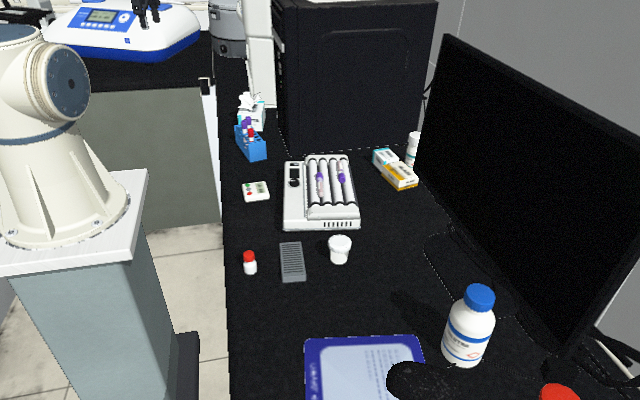

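View pics/top0.png

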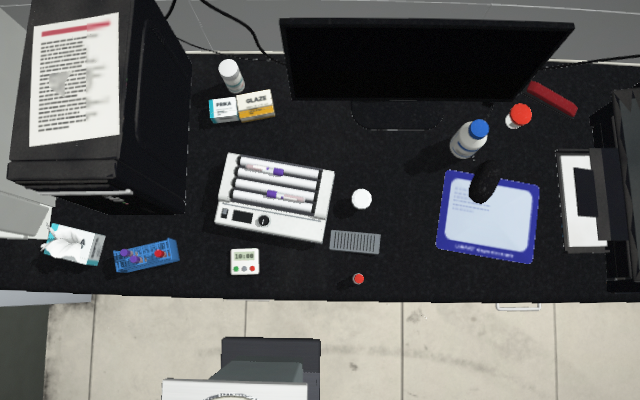

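The top view shows the mixer at about (275,197), the wedge at (355,242) with its toe to the left, the vial at (358,279), the pot at (362,198) and the timer at (245,262). Next I'll zoom in.

```bash
python3 - <<'E'
import cv2
t=cv2.imread("pics/top0.png"); s=cv2.imread("pics/side0.png")
cv2.imwrite("pics/topz.png",cv2.resize(t[145:295,205:405],None,fx=4,fy=4,interpolation=cv2.INTER_CUBIC))
cv2.imwrite("pics/sidez.png",cv2.resize(s[140:290,220:380],None,fx=4,fy=4,interpolation=cv2.INTER_CUBIC))
E
```

```text
(no output)
```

View pics/topz.png

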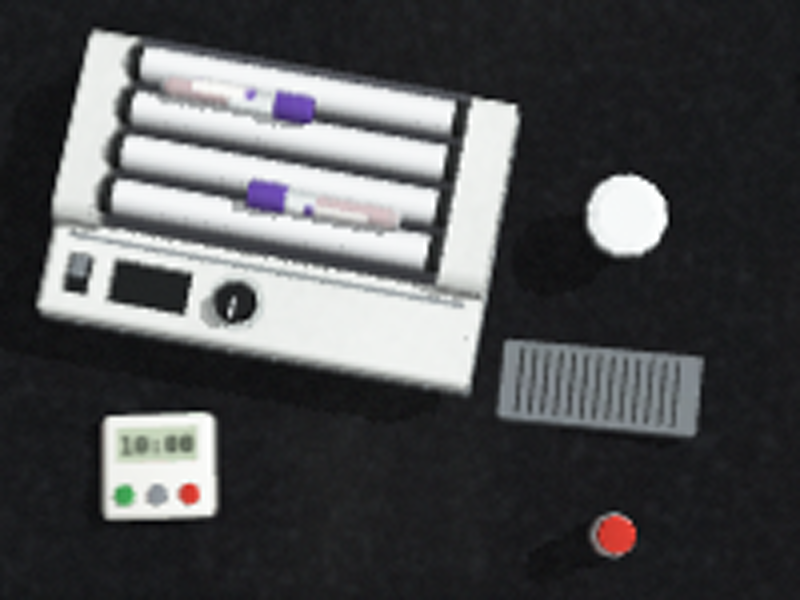

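View pics/sidez.png

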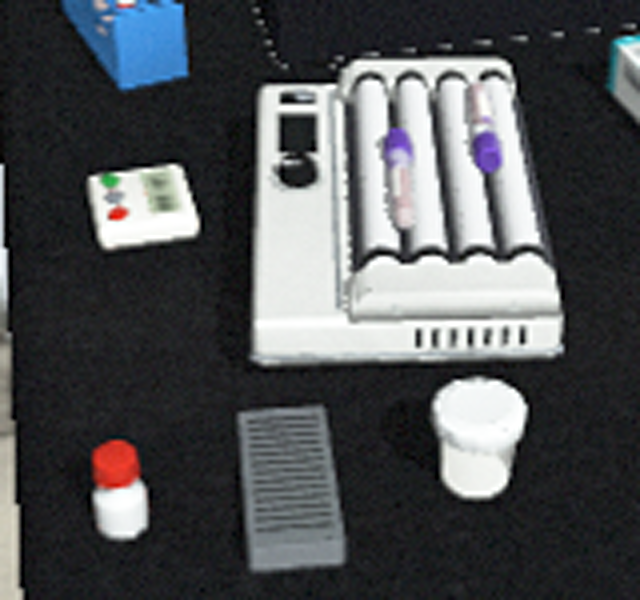

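```bash
cat > h.py <<'E'
import numpy as np, cv2
from scipy.optimize import least_squares
from rig import r
CI={n:r.camera_info(n) for n in("side","top")}
def proj(n,P):
    c=CI[n]; return cv2.projectPoints(np.array(P,float).reshape(-1,3),c["rvec"],c["tvec"],c["K"],c["dist_coeffs"])[0].reshape(-1,2)
def unproj(n,px,z):
    c=CI[n]; R=cv2.Rodrigues(c["rvec"])[0]; u=cv2.undistortPoints(np.array(px,float).reshape(1,1,2),c["K"],c["dist_coeffs"]).ravel()
    d=R.T@[u[0],u[1],1]; o=-R.T@c["tvec"]; return o+d*(z-o[2])/d[2]
def tf(p,P):
    c,s=np.cos(p[2]),np.sin(p[2]); P=np.array(P,float); return np.c_[p[0]+c*P[:,0]-s*P[:,1],p[1]+s*P[:,0]+c*P[:,1],P[:,2]]
def fit(obs,p0):
    # obs: (view, px, local pt)
    def f(p):
        return np.concatenate([(proj(n,tf(p,[l]))[0]-px) for n,px,l in obs])
    s=least_squares(f,p0,loss="soft_l1"); return s.x,f(s.x).reshape(-1,2)
E
cat > m0.py <<'E'
from h import *
T=lambda x,y:("top",np.array([(x+.5)/4-.5+205,(y+.5)/4-.5+145]))
S=lambda x,y:("side",np.array([(x+.5)/4-.5+220,(y+.5)/4-.5+140]))
mo=[(*T(38,312),[-80,120,46]),(*T(470,393),[-80,-120,46]),(*T(92,30),[80,120,63]),(*T(520,105),[80,-120,63]),
 (*S(252,362),[-80,-120,16]),(*S(562,354),[80,-120,16]),(*S(260,85),[-80,120,46]),(*S(254,330),[-80,-120,46])]
wo=[(*T(505,340),[55,-22,2]),(*T(498,417),[55,22,2]),(*T(703,357),[-55,-22,15]),(*T(697,436),[-55,22,15]),
 (*S(238,410),[55,22,2]),(*S(325,405),[55,-22,2]),(*S(250,545),[-55,22,15]),(*S(345,535),[-55,-22,15]),(*S(252,570),[-55,22,0]),(*S(345,562),[-55,-22,0])]
for nm,o,p0 in(("mixer",mo,[550,150,-.2]),("wedge",wo,[450,-50,1.5])):
    p,e=fit(o,p0); print(nm,p.round(3)); print(e.round(1).tolist())
    for v in("top","side"):
        oo=[x for x in o if x[0]==v]
        if 1: print(v,fit(oo,p0)[0].round(3))
    if nm=="mixer": print("foot",tf(p,[[-60,-100,0]]).round(1)); M=p
    else: print("heel",tf(p,[[-55,0,7.5]]).round(1)); 
f=tf(M,[[-60,-100,0]])[0]
d=f[:2]-p[:2]; c,s=np.cos(p[2]),np.sin(p[2]); print("foot in wedge",c*d[0]+s*d[1],-s*d[0]+c*d[1])
for n,z,q in(("vial",45,(614,535)),("pot",48,(627,215)),("timer",18,(159,466))):
    print(n,unproj("top",T(*q)[1],z).round(1))
E
python3 m0.py
```

```text
mixer [ 5.5265e+02 -8.2557e+01 -1.5800e-01]
[[-0.9, -0.1], [-0.1, -0.9], [-0.6, -1.9], [0.3, -2.3], [-0.0, 3.3], [-0.8, 3.1], [-1.2, 0.7], [-1.1, -0.0]]
top [ 5.49889e+02 -8.33890e+01 -1.62000e-01]
side [ 5.55799e+02 -7.58990e+01 -1.59000e-01]
foot [[ 477.7 -171.9    0. ]]
wedge [ 462.237 -257.395    1.488]
[[-1.4, -0.8], [-1.6, -0.6], [-1.4, -0.9], [-1.6, -0.8], [-0.2, 0.9], [-0.7, 0.4], [-0.2, 1.8], [-0.1, 2.2], [-0.4, 1.2], [-0.0, 1.1]]
top [ 460.565 -260.732    1.487]
side [ 463.384 -254.16     7.767]
heel [[ 457.7 -312.2    7.5]]
foot in wedge 86.48614153165828 -8.326164031527963
vial [ 378.8 -266.6   45. ]
pot [ 550.9 -272.4   48. ]
timer [411.9 -18.5  18. ]
```

jog_arm(increments="-2.23 -3.54 0 0 0 0 -1; -2.23 -3.54 0 0 0 0 -1; -2.23 -3.54 0 0 0 0 -1; -2.23 -3.54 0 0 0 0 -1; -2.23 -3.54 0 0 0 0 -1; -2.23 -3.54 0 0 0 0 -1; -2.23 -3.54 0 0 0 0 -1; -2.23 -3.54 0 0 0 0 -1", squeeze=20)

```text
clock: 0.9
eef_pos: [264.4, 278.9, 231.1]
tcp_rot: [-3.141, 0.0, 2.867]
contact_force: [0.7, -0.2, -0.0]
opening: -0.001
```

jog_arm(increments="-2.23 -3.54 0 0 0 0 -1; -2.23 -3.54 0 0 0 0 -1; -2.23 -3.54 0 0 0 0 -1; -2.23 -3.54 0 0 0 0 -1; -2.23 -3.54 0 0 0 0 -1; -2.23 -3.54 0 0 0 0 -1; -2.23 -3.54 0 0 0 0 -1; -2.23 -3.54 0 0 0 0 -1")

```text
clock: 1.7
eef_pos: [359.3, -42.2, 231.4]
tcp_rot: [3.141, 0.0, 2.866]
contact_force: [1.2, 1.0, -0.5]
opening: -0.003
```

jog_arm(increments="-2.23 -3.54 0 0 0 0 -1; -2.23 -3.54 0 0 0 0 -1; -2.23 -3.54 0 0 0 0 -1; -2.23 -3.54 0 0 0 0 -1; -2.23 -3.54 0 0 0 0 -1; -2.23 -3.54 0 0 0 0 -1; -2.23 -3.54 0 0 0 0 -1; -2.23 -3.54 0 0 0 0 -1")

```text
clock: 2.5
eef_pos: [454.2, -363.1, 230.9]
tcp_rot: [3.141, -0.001, 2.866]
contact_force: [0.7, 0.2, -0.3]
opening: 0.002
```

jog_arm(increments="0 0 1 0 0 0.14 -1; 0 0 1 0 0 0.14 -1; 0 0 1 0 0 0.14 -1; 0 0 1 0 0 0.14 -1; 0 0 1 0 0 0.14 -1; 0 0 1 0 0 0.14 -1; 0 0 1 0 0 0.14 -1; 0 0 1 0 0 0.14 -1")

```text
clock: 3.3
eef_pos: [454.0, -361.3, 150.5]
tcp_rot: [-3.141, -0.0, 1.741]
contact_force: [-0.5, -0.7, -0.0]
opening: 0.001
```

jog_arm(increments="0 0 1 0 0 0.13 -1; 0 0 1 0 0 0.13 -1; 0 0 1 0 0 0 -1; 0 0 1 0 0 0 -1; 0 0 1 0 0 0 -1; 0 0 1 0 0 0 -1; 0 0 0 0 0 0 -1; 0 0 0 0 0 0 -1")

```text
clock: 4.1
eef_pos: [454.1, -361.3, 91.1]
tcp_rot: [-3.141, -0.0, 1.487]
contact_force: [-0.6, 0.3, 0.1]
opening: 0.001
```

jog_arm(increments="0 0 1.5 0 0 0 -1; 0 0 1.5 0 0 0 -1; 0 0 1.5 0 0 0 -1; 0 0 1.5 0 0 0 -1; 0 0 1.2 0 0 0 -1; 0 0 0.9 0 0 0 -1; 0 0 0.4 0 0 0 -1; 0 0 0 0 0 0 -1")

```text
clock: 4.9
eef_pos: [454.0, -361.2, 5.7]
tcp_rot: [-3.141, -0.0, 1.487]
contact_force: [-0.0, 0.5, 0.0]
opening: -0.003
```

```bash
python3 - <<'E'
from h import *
for n,(a,b,c,d) in(("side",(140,330,210,390)),("top",(145,325,205,445))):
    f=r.grab_frame(n)[:,:,::-1].copy(); 
    z=cv2.resize(f[a:b,c:d],None,fx=3.2,fy=3.2,interpolation=cv2.INTER_CUBIC)
    p=r.sense()["eef_pos"]; q=proj(n,[p])[0]; q=(q+.5-[c,a])*3.2-.5
    cv2.circle(z,tuple(int(v) for v in q.round()),3,(0,255,0),1)
    cv2.imwrite(f"pics/{n}1.png",z); print(q)
E
```

```text
[278.6667722  515.24523434]
[624.60575316 321.07078018]
```

View pics/side1.png

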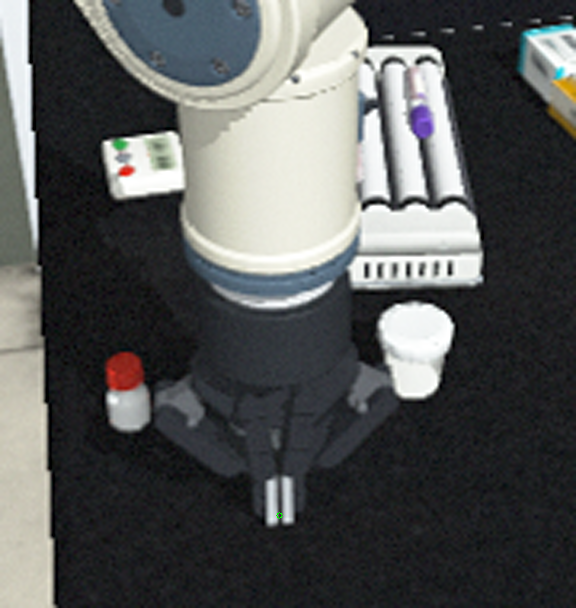

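View pics/top1.png

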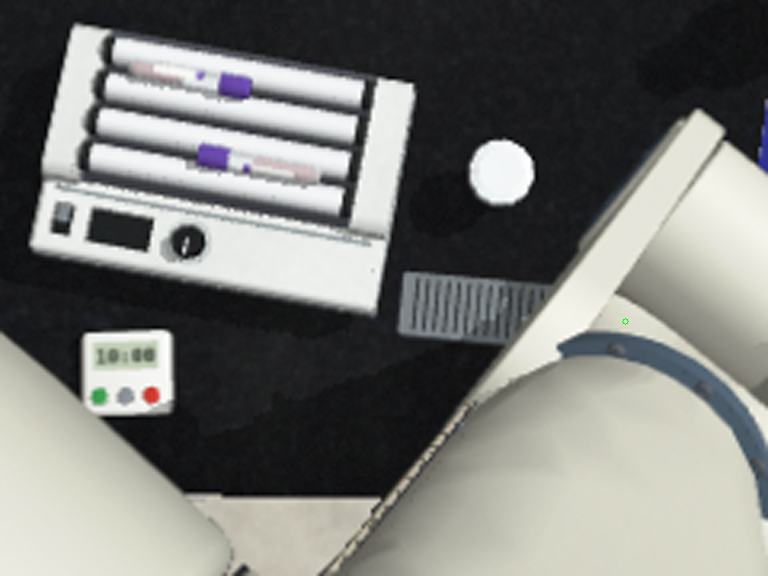

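The side view shows the finger ends at about (280,522), agreeing with the projected TCP at (279,515). The knuckles stick out sideways, so I'll check their clearance to the vial and pot.

```bash
python3 - <<'E'
from h import *
c=CI["side"];R=cv2.Rodrigues(c["rvec"])[0];o=-R.T@c["tvec"]
for q in((158,410),(160,385),(235,477),(395,400),(385,378),(315,470)):
    px=(np.array(q)+.5)/3.2-.5+[210,140]
    u=cv2.undistortPoints(px.reshape(1,1,2),c["K"],c["dist_coeffs"]).ravel();d=R.T@[u[0],u[1],1]
    print(q,[(o+d*(y-o[1])/d[1]).round(0).tolist() for y in(-375,-361,)])
E
```

```text
(158, 410) [[395.0, -375.0, 112.0], [395.0, -361.0, 99.0]]
(160, 385) [[397.0, -375.0, 129.0], [397.0, -361.0, 115.0]]
(235, 477) [[430.0, -375.0, 57.0], [432.0, -361.0, 41.0]]
(395, 400) [[514.0, -375.0, 95.0], [517.0, -361.0, 81.0]]
(385, 378) [[508.0, -375.0, 112.0], [512.0, -361.0, 98.0]]
(315, 470) [[472.0, -375.0, 53.0], [475.0, -361.0, 37.0]]
```

jog_arm(increments="0.6 0 0 0 0 0 -1; 0.6 0 0 0 0 0 -1; 0.6 0 0 0 0 0 -1; 0.6 0 0 0 0 0 -1; 0.3 0 0 0 0 0 -1; 0.3 0 0 0 0 0 -1; 0.3 0 0 0 0 0 -1; 0.3 0 0 0 0 0 -1")

```text
clock: 5.8
eef_pos: [457.3, -325.4, 6.3]
tcp_rot: [3.142, 0.0, 1.487]
contact_force: [-0.6, 0.3, -0.6]
opening: -0.001
```

jog_arm(increments="0.3 0 0 0 0 0 -1; 0.3 0 0 0 0 0 -1; 0.3 0.04 0 0 0 0 -1; 0.3 0.04 0 0 0 0 -1; 0.3 0.04 0 0 0 0 -1; 0.3 0.04 0 0 0 0 -1; 0.3 0.04 0 0 0 0 -1; 0.3 0.04 0 0 0 0 -1")

```text
clock: 6.6
eef_pos: [461.7, -301.5, 6.3]
tcp_rot: [-3.142, 0.0, 1.487]
contact_force: [0.6, -0.9, 0.8]
opening: -0.001
```

```bash
cat > look.py <<'E'
import sys
from h import *
k=sys.argv[1]
for n,(a,b,c,d) in(("side",(180,330,250,370)),("top",(165,285,265,425))):
    f=r.grab_frame(n)[:,:,::-1].copy(); 
    z=cv2.resize(f[a:b,c:d],None,fx=5 if n=="top" else 4,fy=5 if n=="top" else 4,interpolation=cv2.INTER_CUBIC)
    cv2.imwrite(f"pics/{n}{k}.png",z)
s=r.sense();print(s["clock"],s["eef_pos"],s["contact_force"])
E
python3 look.py 2
```

```text
6.7 [ 461.65774012 -301.38782124    6.27829883] [ 0.52209121  0.22645657 -0.09031937]
```

View pics/side2.png

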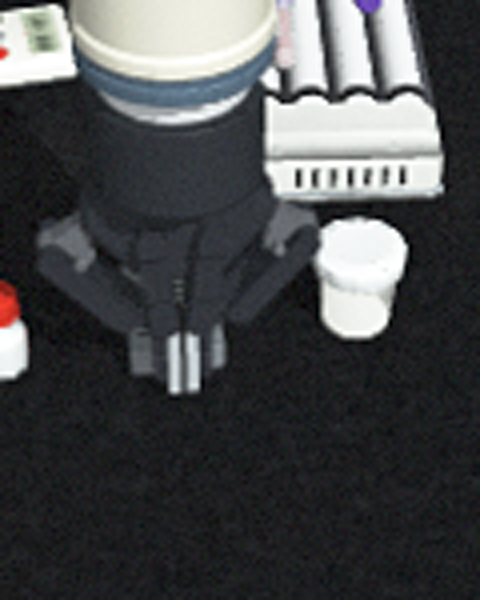

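View pics/top2.png

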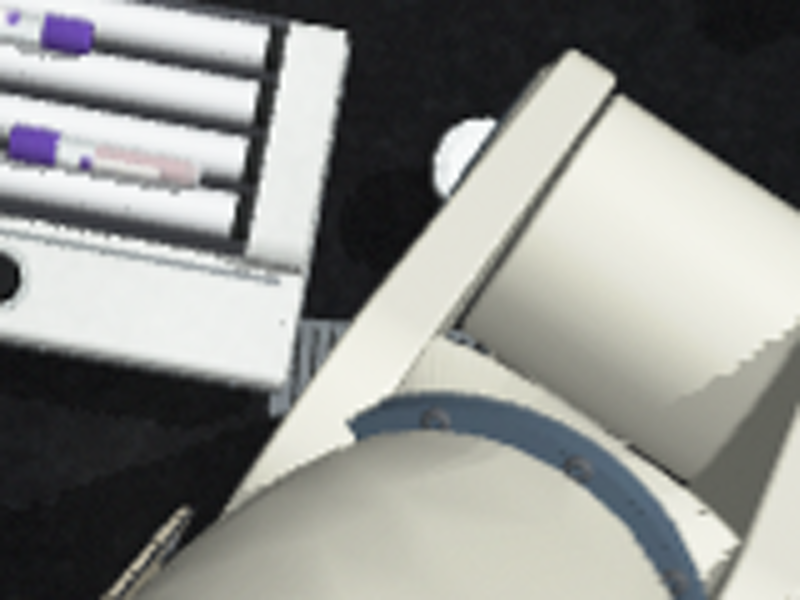

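The pads are seated on the heel: the fingers are at (184,360) in the side view and the heel runs from 130 to 225. The toe corner, at (270,412) in the top view, has moved about 23 mm. I'll continue, drifting slightly sideways to centre the foot.

jog_arm(increments="0.15 0.03 0 0 0 0 -1; 0.15 0.03 0 0 0 0 -1; 0.15 0.03 0 0 0 0 -1; 0.15 0.03 0 0 0 0 -1; 0.15 0.03 0 0 0 0 -1; 0.15 0.03 0 0 0 0 -1; 0.15 0.03 0 0 0 0 -1; 0.15 0.03 0 0 0 0 -1")

```text
clock: 7.5
eef_pos: [465.0, -289.9, 6.3]
tcp_rot: [3.142, 0.0, 1.487]
contact_force: [-0.6, -0.4, 0.8]
opening: 0.001
```

jog_arm(increments="0.1 0.02 0 0 0 0 -1; 0.1 0.02 0 0 0 0 -1; 0.1 0.02 0 0 0 0 -1; 0.1 0.02 0 0 0 0 -1; 0.1 0.02 0 0 0 0 -1; 0.1 0.02 0 0 0 0 -1; 0 0 0 0 0 0 -1; 0 0 0 0 0 0 -1")

```text
clock: 8.3
eef_pos: [466.7, -284.1, 6.3]
tcp_rot: [-3.142, -0.0, 1.487]
contact_force: [-0.3, 0.5, -0.6]
opening: 0.001
```

jog_arm(increments="0.1 0.02 0 0 0 0 -1; 0.1 0.02 0 0 0 0 -1; 0.1 0.02 0 0 0 0 -1; 0.1 0.02 0 0 0 0 -1; 0.1 0.02 0 0 0 0 -1; 0.1 0.02 0 0 0 0 -1; 0 0 0 0 0 0 -1; 0 0 0 0 0 0 -1")

```text
clock: 9.1
eef_pos: [468.4, -278.2, 6.3]
tcp_rot: [-3.142, -0.0, 1.487]
contact_force: [0.2, -0.0, -0.5]
opening: -0.002
```

jog_arm(increments="0.1 0.01 0 0 0 0 -1; 0.1 0.01 0 0 0 0 -1; 0.1 0.01 0 0 0 0 -1; 0.1 0.01 0 0 0 0 -1; 0.1 0.01 0 0 0 0 -1; 0 0 0 0 0 0 -1; 0 0 0 0 0 0 -1; 0 0 0 0 0 0 -1")

```text
clock: 9.9
eef_pos: [469.3, -273.4, 6.3]
tcp_rot: [-3.142, -0.0, 1.487]
contact_force: [-1.1, 0.0, 0.4]
opening: 0.002
```

```bash
python3 look.py 3
```

```text
10.0 [ 469.32032644 -273.37736855    6.28078612] [ 0.71511045 -0.67329442 -1.13517885]
```

View pics/side3.png

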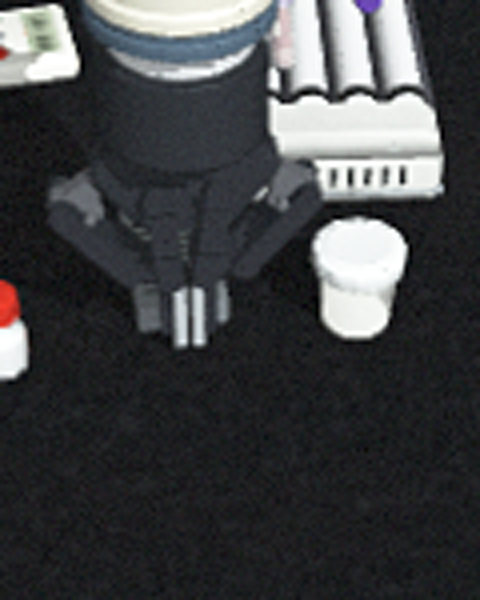

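View pics/top3.png

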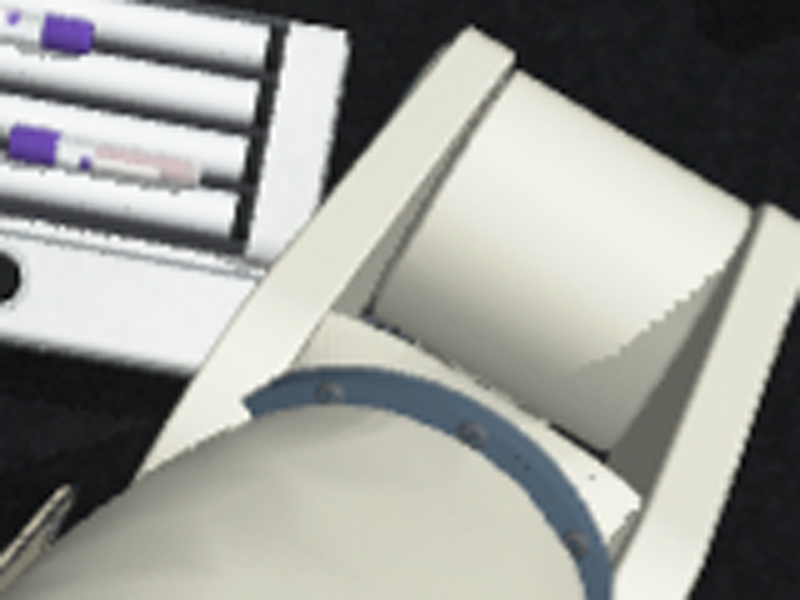

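The heel spans 135–229 in the side view with the fingers at 189, so the wedge is tracking well. There's no force yet, so I'll keep going.

jog_arm(increments="0.1 0.01 0 0 0 0 -1; 0.1 0.01 0 0 0 0 -1; 0.1 0.01 0 0 0 0 -1; 0.1 0.01 0 0 0 0 -1; 0 0 0 0 0 0 -1; 0 0 0 0 0 0 -1; 0 0 0 0 0 0 -1; 0 0 0 0 0 0 -1")

```text
clock: 10.8
eef_pos: [470.0, -269.4, 6.3]
tcp_rot: [-3.142, 0.0, 1.487]
contact_force: [-1.0, -0.4, 0.1]
opening: -0.002
```

```bash
python3 -c "
from rig import r
s=r.sense();print(s['contact_force'],s['eef_pos'])"
```

```text
[-0.98611492 -0.39069163  0.13954554] [ 470.01783405 -269.42755833    6.28356129]
```

jog_arm(increments="0.1 0 0 0 0 0 -1; 0.1 0 0 0 0 0 -1; 0.1 0 0 0 0 0 -1; 0.1 0 0 0 0 0 -1; 0 0 0 0 0 0 -1; 0 0 0 0 0 0 -1; 0 0 0 0 0 0 -1; 0 0 0 0 0 0 -1")

```text
clock: 11.6
eef_pos: [470.4, -265.5, 6.3]
tcp_rot: [3.141, 0.0, 1.487]
contact_force: [0.1, -2.4, -0.3]
opening: 0.001
```

jog_arm(increments="0.1 0 0 0 0 0 -1; 0 0 0 0 0 0 -1; 0 0 0 0 0 0 -1; 0 0 0 0 0 0 -1; 0 0 0 0 0 0 -1; 0 0 0 0 0 0 -1; 0 0 0 0 0 0 -1; 0 0 0 0 0 0 -1")

```text
clock: 12.4
eef_pos: [470.5, -264.5, 6.3]
tcp_rot: [3.142, 0.0, 1.487]
contact_force: [-0.4, -3.6, 0.8]
opening: -0.0
```

jog_arm(increments="0.1 0 0 0 0 0 -1; 0 0 0 0 0 0 -1; 0 0 0 0 0 0 -1; 0 0 0 0 0 0 -1; 0 0 0 0 0 0 -1; 0 0 0 0 0 0 -1; 0 0 0 0 0 0 -1; 0 0 0 0 0 0 -1")

```text
clock: 13.2
eef_pos: [470.6, -263.5, 6.3]
tcp_rot: [3.142, 0.0, 1.487]
contact_force: [0.2, -4.1, -0.1]
opening: -0.003
```

jog_arm(increments="0.1 0 0 0 0 0 -1; 0 0 0 0 0 0 -1; 0 0 0 0 0 0 -1; 0 0 0 0 0 0 -1; 0 0 0 0 0 0 -1; 0 0 0 0 0 0 -1; 0 0 0 0 0 0 -1; 0 0 0 0 0 0 -1")

```text
clock: 14.0
eef_pos: [470.7, -262.5, 6.3]
tcp_rot: [3.141, 0.0, 1.487]
contact_force: [-0.1, -5.0, -0.1]
opening: -0.001
```

```bash
python3 look.py 4
```

```text
14.1 [ 470.66856418 -262.50194763    6.29809115] [-0.65308609 -5.18536367  0.21804994]
```

View pics/side4.png

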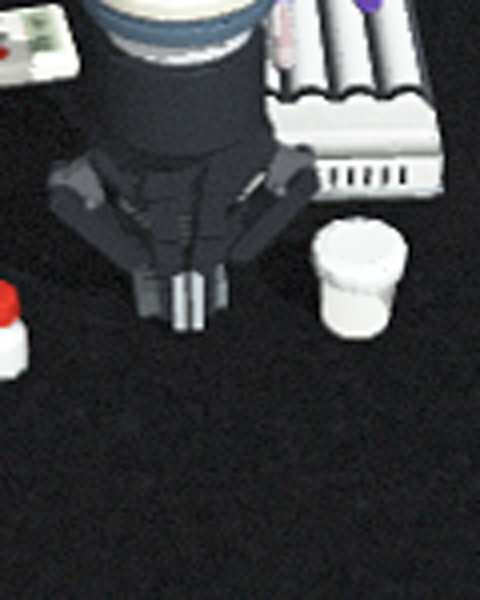

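The mixer hasn't moved, and the push force is 5 N, so the wedge is snug. I'll back off and inspect.

jog_arm(increments="-0.5 0 0 0 0 0 -1; -1.5 0 0 0 0 0 -1; -2 0 -1 0 0 0 -1; -1 0 -2.5 0 0 0 -1; 0 0 -4 0 0 0 -1; 0 0 -4 0 0 0 -1; -3 -3 -3 0 0 0 -1; -4 -4 0 0 0 0 -1")

```text
clock: 14.9
eef_pos: [399.1, -373.2, 154.5]
tcp_rot: [3.136, 0.004, 1.49]
contact_force: [-0.1, -1.8, -1.0]
opening: 0.002
```

jog_arm(increments="-4 -4 0 0 0 0 -1; -4 -4 0 0 0 0 -1; 0 0 0 0 0 0 -1; 0 0 0 0 0 0 -1; 0 0 0 0 0 0 -1; 0 0 0 0 0 0 -1; 0 0 0 0 0 0 -1; 0 0 0 0 0 0 -1")

```text
clock: 15.7
eef_pos: [321.4, -434.8, 150.1]
tcp_rot: [-3.142, -0.0, 1.488]
contact_force: [0.0, -0.8, 0.1]
opening: -0.001
```

```bash
python3 look.py 5
```

```text
15.8 [ 321.1250456  -435.03596868  150.1373223 ] [ 0.1692848  -0.32485018 -1.04320643]
```

View pics/side5.png

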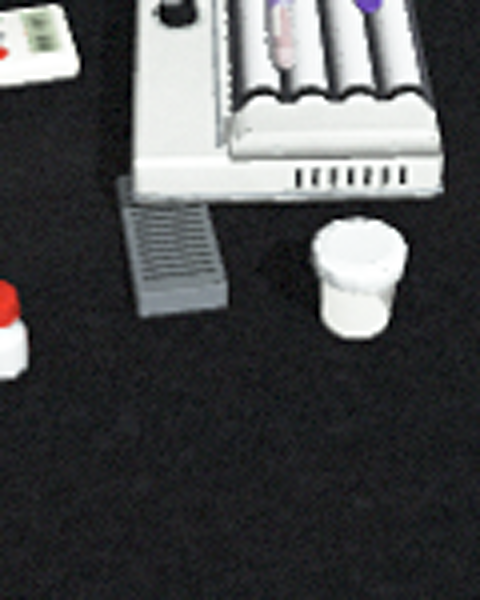

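View pics/top5.png

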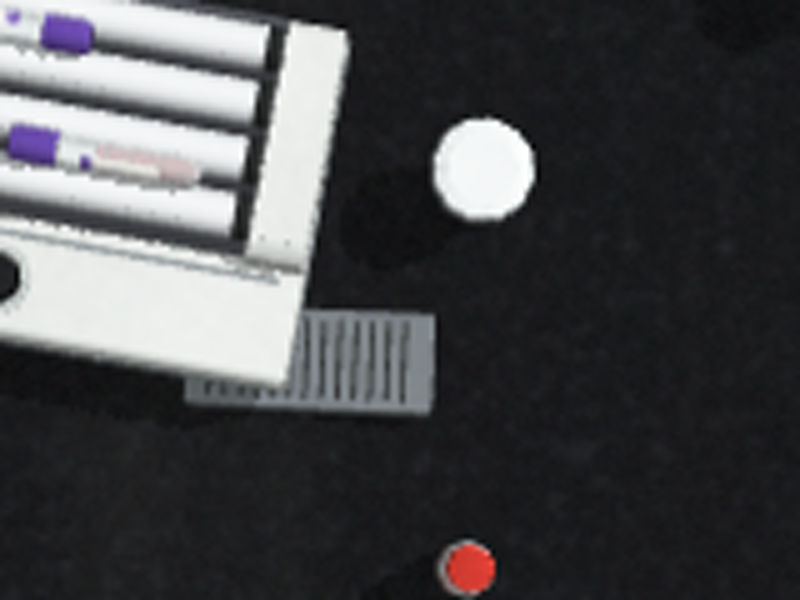

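```bash
cat > m5.py <<'E'
from h import *
T=lambda x,y:("top",np.array([(x+.5)/5-.5+265,(y+.5)/5-.5+165]))
S=lambda x,y:("side",np.array([(x+.5)/4-.5+250,(y+.5)/4-.5+180]))
wo=[(*T(187,404),[55,22,2]),(*T(435,315),[-55,-22,15]),(*T(432,414),[-55,22,15]),
 (*S(119,178),[55,22,2]),(*S(137,290),[-55,22,15]),(*S(226,280),[-55,-22,15]),(*S(140,316),[-55,22,0]),(*S(228,305),[-55,-22,0])]
Ms={"all":[552.65,-82.56,-.158],"top":[549.9,-83.4,-.162],"side":[555.8,-75.9,-.159]}
for v in("all","top","side"):
    o=[x for x in wo if v in("all",x[0])]
    p,e=fit(o,[466,-210,1.5]); f=tf(Ms[v],[[-60,-100,0]])[0]
    d=f[:2]-p[:2]; c,s=np.cos(p[2]),np.sin(p[2]); print(v,p.round(3),"foot in wedge",(c*d[0]+s*d[1]).round(1),(-s*d[0]+c*d[1]).round(1),np.abs(e).max())
a=cv2.imread("pics/top0.png",0)
b=r.grab_frame("top")[:,:,::-1].copy();cv2.imwrite("pics/topfull6.png",b);b=cv2.cvtColor(b,cv2.COLOR_BGR2GRAY)
for nm,(y0,y1,x0,x1) in(("mixer",(150,228,215,320)),("left",(150,235,215,255)),("rightback",(160,215,300,335)),("pot",(185,215,345,378)),("vial",(268,290,345,372)),("timer",(245,280,225,262))):
    A=np.float32(a[y0:y1,x0:x1]);B=np.float32(b[y0:y1,x0:x1]);print(nm,cv2.phaseCorrelate(A,B,cv2.createHanningWindow(A.shape[::-1],cv2.CV_32F)))
E
python3 m5.py
```

```text
all [ 472.241 -195.388    1.54 ] foot in wedge 23.7 -4.7 2.080506941428183
top [ 470.452 -198.289    1.541] foot in wedge 26.0 -3.3 0.4055782653541087
side [ 473.979 -191.548    1.527] foot in wedge 26.7 -5.6 1.262534884604264
mixer ((-0.098998737486923, -0.06561748727080641), 1.0198770585987302)
left ((-0.17190619161124232, -0.05554658953958125), 1.028941274219089)
rightback ((0.1145375722129458, -0.03462177489819496), 0.9970360853053906)
pot ((-0.0021169138301111445, -0.003859330157188978), 0.9924376578242691)
vial ((0.48126444566991644, -0.04804820740980276), 0.9994312114553687)
timer ((-0.012934231779254901, 0.015004570053033461), 1.0041665677395133)
```

The foot sits at about x 26, y −4 mm in the wedge frame, inside the limits. The mixer has shifted by about 0.1 px. Next is the press test.

jog_arm(increments="3.44 1.68 0 0 0 0 -1; 3.44 1.68 0 0 0 0 -1; 3.44 1.68 0 0 0 0 -1; 3.44 1.68 0 0 0 0 -1; 3.44 1.68 0 0 0 0 -1; 3.44 1.68 0 0 0 0 -1; 3.44 1.68 0 0 0 0 -1; 3.44 1.68 0 0 0 0 -1")

```text
clock: 16.65
eef_pos: [478.4, -170.9, 150.3]
tcp_rot: [3.141, 0.0, 1.487]
contact_force: [-0.3, -0.2, -0.3]
opening: 0.0
```

jog_arm(increments="0 0 1.5 0 0 0 -1; 0 0 2 0 0 0 -1; 0 0 2 0 0 0 -1; 0 0 1.5 0 0 0 -1; 0 0 1 0 0 0 -1; 0 0 1 0 0 0 -1; 0 0 0 0 0 0 -1; 0 0 0 0 0 0 -1")

```text
clock: 17.45
eef_pos: [477.8, -172.5, 60.4]
tcp_rot: [3.141, 0.0, 1.487]
contact_force: [-0.1, -0.8, 0.2]
opening: -0.001
```

```bash
python3 look.py 6
```

```text
17.55 [ 478.17770062 -172.65576862   60.75899576] [-0.52561252 -0.39849906 -0.71388809]
```

View pics/side6.png

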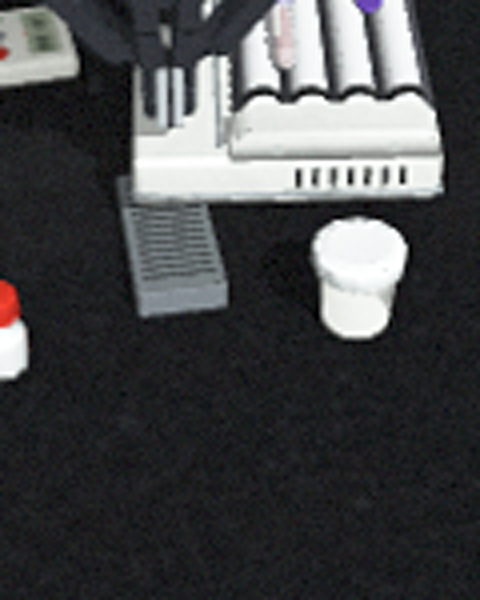

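The fingers, at (172,125), are over the flat strip beside the front right corner and clear of the cheek. I'll descend slowly.

jog_arm(increments="0 0 0.4 0 0 0 -1; 0 0 0.3 0 0 0 -1; 0 0 0.2 0 0 0 -1; 0 0 0.2 0 0 0 -1; 0 0 0.1 0 0 0 -1; 0 0 0.1 0 0 0 -1; 0 0 0 0 0 0 -1; 0 0 0 0 0 0 -1")

```text
clock: 18.35
eef_pos: [477.7, -172.4, 47.2]
tcp_rot: [3.142, 0.0, 1.487]
contact_force: [0.1, -0.4, -0.2]
opening: -0.0
```

jog_arm(increments="0 0 0.1 0 0 0 -1; 0 0 0.05 0 0 0 -1; 0 0 0.05 0 0 0 -1; 0 0 0 0 0 0 -1; 0 0 0 0 0 0 -1; 0 0 0 0 0 0 -1; 0 0 0 0 0 0 -1; 0 0 0 0 0 0 -1")

```text
clock: 19.15
eef_pos: [477.8, -172.5, 45.7]
tcp_rot: [3.141, 0.0, 1.487]
contact_force: [-2.0, 0.9, 7.5]
opening: -0.0
```

jog_arm(increments="0 0 0.03 0 0 0 -1; 0 0 0 0 0 0 -1; 0 0 0 0 0 0 -1; 0 0 0 0 0 0 -1; 0 0 0 0 0 0 -1; 0 0 0 0 0 0 -1; 0 0 0 0 0 0 -1; 0 0 0 0 0 0 -1")

```text
clock: 19.95
eef_pos: [477.8, -172.5, 45.6]
tcp_rot: [3.141, 0.0, 1.487]
contact_force: [-3.4, 0.9, 11.5]
opening: 0.002
```

```bash
python3 look.py 7
```

```text
20.05 [ 477.78085577 -172.51602451   45.6021234 ] [-3.10385572  0.57109991 11.50057631]
```

View pics/side7.png

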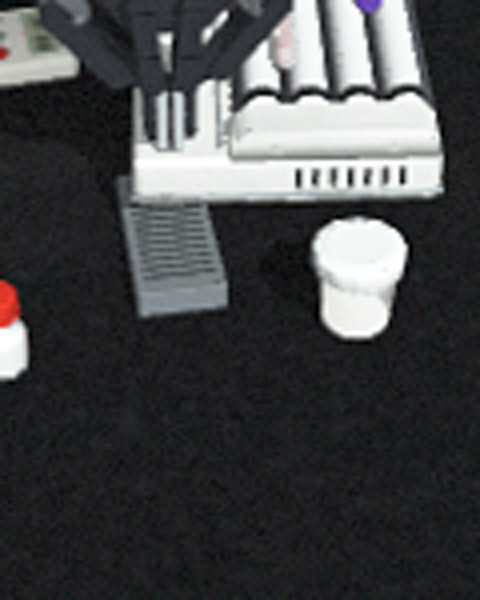

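Stiff: 11.5 N with only about 0.1 mm of give, and the wedge stayed put. I'll release and look again.

jog_arm(increments="0 0 -0.1 0 0 0 -1; 0 0 -0.3 0 0 0 -1; 0 0 -1 0 0 0 -1; 0 0 -2 0 0 0 -1; 0 0 -3 0 0 0 -1; 0 0 -4 0 0 0 -1; -3 -1 -2 0 0 0 -1; -4 -2 0 0 0 0 -1")

```text
clock: 20.85
eef_pos: [444.7, -240.7, 173.0]
tcp_rot: [3.135, 0.003, 1.49]
contact_force: [0.5, -1.7, -0.3]
opening: 0.0
```

jog_arm(increments="-4 -2 0 0 0 0 -1; -4 -2 0 0 0 0 -1; -4 -2 0 0 0 0 -1; -4 -3 0 0 0 0 -1; -4 -4 0 0 0 0 -1; -2 -2 0 0 0 0 -1; 0 0 0 0 0 0 -1; 0 0 0 0 0 0 -1")

```text
clock: 21.65
eef_pos: [278.6, -442.3, 169.3]
tcp_rot: [3.141, 0.0, 1.485]
contact_force: [0.4, -0.0, 0.0]
opening: -0.002
```

```bash
cp pics/top5.png /tmp/; python3 look.py 8; python3 - <<'E'
import cv2,numpy as np
for n,regs in(("top",{"wedge":(300,425,300,450),"mixer":(0,370,0,300)}),("side",{"wedge":(205,325,110,240),"mixer":(90,205,130,450)})):
    a=cv2.imread(f"pics/{n}5.png",0);b=cv2.imread(f"pics/{n}8.png",0)
    for k,(y0,y1,x0,x1) in regs.items():
        A=np.float32(a[y0:y1,x0:x1]);B=np.float32(b[y0:y1,x0:x1]);print(n,k,cv2.phaseCorrelate(A,B,cv2.createHanningWindow(A.shape[::-1],cv2.CV_32F)))
E
```

```text
21.75 [ 279.54372924 -441.54634705  169.12888942] [ 0.01498304  0.60453448 -0.9403028 ]
top wedge ((-0.025308599258934805, 0.5547529508920661), 1.0620859318033855)
top mixer ((-0.0036553901215654605, 0.4871604094078634), 1.0547856955295138)
side wedge ((0.48208607800819436, -0.08773276248474104), 0.9532800171699053)
side mixer ((0.031845704922943696, -0.0016762315694336394), 0.9880670003096262)
```

View pics/top8.png

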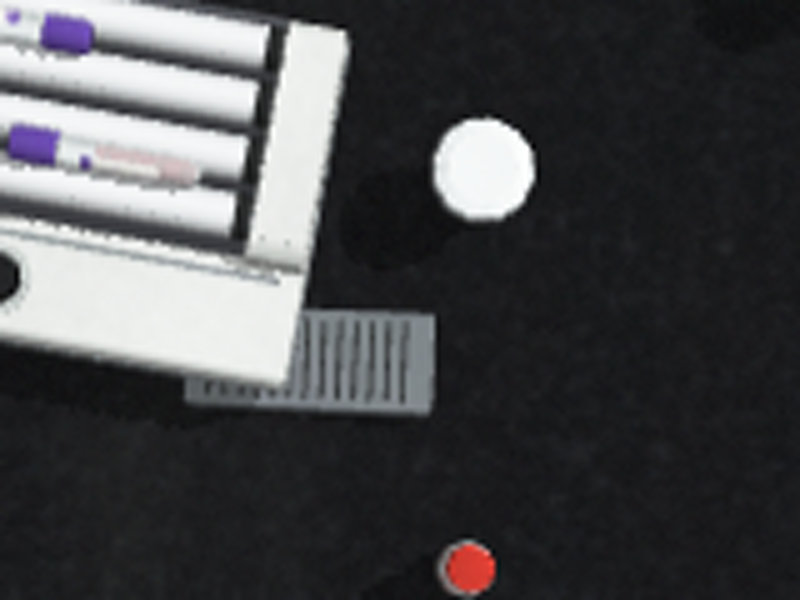

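After release, neither the wedge nor the mixer has shifted (0.12 px or less in the original images), so I'm handing in.

```bash
python3 -c "
from rig import r
print(r.sign_off())"
```

```text
the job is handed in; nothing more can be done
None
```

I slid the wedge thin end first under the short foot, pressed the front right corner, let go and handed the job in at about 22 s. No verdict was reported.

- **Wedge:** I pushed on the heel with closed fingers until the resistance rose to about 5 N. The foot then measured about x = 24 to 27 mm and y = −3 to −6 mm in the wedge frame, inside the limits.
- **Press test:** the corner took 7.5 N, then 11.5 N, with about 0.1 mm of give and no visible rocking.
- **After release:** the wedge and mixer had not shifted visibly (0.12 px or less in the original images), and the gripper was clear of everything. Against the start, before the press, the mixer and bystanders had moved 0.2 px or less, apart from a 0.5 px (about 1 mm) reading on the vial.

**Checks that disagreed:** the two cameras placed things up to about 7 mm apart in world position. They agreed to 2–3 mm on where the foot sits relative to the wedge, so I relied on that.

**Not measured directly:** I had no reading of the force on the wedge after release. I inferred that the foot still bears on it from the 5 N push and the stiff press.

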